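Show the next vial and its place in the sampler tray

TASK

Show a colleague what to load next: point at the short vial in the white rack from above, fingertips about 3 cm over its cap, and stay there for about 2 seconds; then point in the same way, for as long, at the one empty hole in the sampler's metal tray. Then confirm by pressing the bigger of the two buttons on the console fully down and letting it go. Keep well above the other vials so that you point at none of them, do not touch the vials, the rack or the tray, do not press the small button, and leave everything where it stands.

Things in the scene. Friction and masses are not known exactly. Their poses are not given: they have to be found in the camera images.
- rack: white plastic vial rack, a fixed block 130 x 130 x 40 mm (top face 40 mm above the table), four round holes in a square of 60 mm pitch, holding three tall vials and one short one in any order. Origin: centre of its underside; z up, x and y along its sides
- short_vial: the short glass vial in the white rack: 22 mm thick, 46 mm tall, aluminium cap 20 mm across. It stands loosely in its hole, 25 mm of it hidden, so its cap is 61 mm above the table. Origin: centre of its underside; z up
- short_vial_cap (a point): centre of the top of the short vial's cap (61 mm above the table; the tall vials' caps around it are 29 mm higher, 60 mm away centre to centre)
- tall_vial0: one of three tall glass vials in the white rack, same thickness and cap as the short one but 75 mm tall, cap 90 mm above the table. Origin: centre of its underside
- tall_vial1: one of three tall glass vials in the white rack, same thickness and cap as the short one but 75 mm tall, cap 90 mm above the table. Origin: centre of its underside
- tall_vial2: one of three tall glass vials in the white rack, same thickness and cap as the short one but 75 mm tall, cap 90 mm above the table. Origin: centre of its underside
- tray: the sampler's metal tray: a fixed aluminium block 70 x 230 x 40 mm with a row of four round holes 56 mm apart along its y axis (its long side), three of them filled with short vials. Origin: centre of its underside; z up
- free_place: the one empty hole of the metal tray, 25 mm across, 25 mm deep, with a dark rubber pad at its bottom. Origin: centre of the hole's mouth, level with the tray's top, 40 mm above the table; z up
- tray_vial0: one of three short vials (22 mm thick, 46 mm tall) already standing in the metal tray, cap 61 mm above the table. Origin: centre of its underside
- tray_vial1: one of three short vials (22 mm thick, 46 mm tall) already standing in the metal tray, cap 61 mm above the table. Origin: centre of its underside
- tray_vial2: one of three short vials (22 mm thick, 46 mm tall) already standing in the metal tray, cap 61 mm above the table. Origin: centre of its underside
- console: white control box, fixed, 90 x 150 x 45 mm, with two grey push buttons on its top, the big one towards its +y end and the small one towards its -y end, 75 mm apart. Origin: centre of its underside; z up
- big_button (a joint): travel of the big round button (42 mm across): 0 is released, 0.006 m fully down; it springs back; 5 N holds it fully down; a press counts from 0.004 m on
- big_button_top (a point): centre of the big button's top face, 67 mm above the table when released; it is pressed straight down
- small_button (a joint): travel of the small round button (20 mm across), 0 released to 0.006 m; not to be pressed
- small_button_top (a point): centre of the small button's top face, 67 mm above the table
- beaker: bystander, loose: open glass beaker, 68 mm across at the rim, 85 mm tall. Origin: centre of its underside
- marker: bystander, loose: grey marker pen lying down, 14 mm thick, about 140 mm long. Origin under its middle
- solvent_bottle: bystander, loose: brown glass bottle with black cap, 60 mm across, 130 mm tall. Origin: centre of its underside
- septa_box: bystander, loose: cardboard box 90 x 60 x 35 mm. Origin: centre of its underside
- spatula: bystander, loose: steel spatula lying down, 170 mm long. Origin: centre of its underside
- cap_jar: bystander, loose: glass jar with white lid, 64 mm across, 75 mm tall. Origin: centre of its underside
Things that resemble listed ones, but are neither listed nor needed, are in the scene too. What is shaped like the tall_vial1 but blue, brown or orange is not meant.

How it is judged:
By the outcome, as a careful person would: the job done as asked, in the order asked, and still so for the second after the job is handed in, with the robot touching nothing.
It also fails if it takes over 51 s, if anything falls off the work surface, if the arm or the gripper's body presses on something with over 40 N, if the wrist force passes 120 N, or if a joint passes its speed limit or range.

ROBOT

A 7-joint arm with a two-finger parallel gripper is mounted at the origin on the work surface. World frame = base frame: x ahead of the robot, y to its left, z up, the work surface at z = 0. Lengths are in m, angles in degrees, forces in N, time in s.
With the tool pointing down it reaches from about 0.425 to 0.875 m from the base axis. Payload 4.7 kg.
Tool frame: the origin (TCP) lies midway between the tips of the shut fingers; the grasp point (between the pads) lies env.grip_point_offset behind it (env.grip_point_offset is the distance from the TCP to the grasp point, in m); z points along the fingers, y is the line along which they close (so a half turn about z gives the same grasp; the last joint's range is limited). The gripper opens to 87 mm and grips with 3 to 60 N. Pads are 19 mm wide; open, the fingers measure 117 mm over their backs; the gripper's body (75 mm by 190 mm) begins 51 mm behind the grasp point.
Start: joints at [67.328, 18.392, -4.016, 83.108, 1.295, 78.541, -3.26], TCP at [0.259, -0.596, 0.223] pointing down, gripper open.
Joint ranges: [-163.93, 163.93], [-17.29, 119.83], [-79.2, 71.16], [3.27, 140.29], [-89.18, 269.18], [5.43, 117.66], [-154.24, 154.24]. Speed limits (degrees/s): [147.25, 147.25, 180, 180, 180, 180, 180].

INTERFACE

Orientations are given as [roll, pitch, yaw] about the fixed x, y, z axes, in that order (R = Rz(yaw) Ry(pitch) Rx(roll)).
In Python, from cell import env gives the robot as it stands.
- The arm moves only by the shell command python3 -m creep 'ROWS' [FORCE]. ROWS is a JSON object of lists of equal length, an entry for each row: "translation": the shift along the tool's x, y, z in units of 0.08 m (1.0 is 0.08 m), a list of three; "turn": the turn, a rotation vector about the tool's x, y, z in units of 180 degrees (1.0 is 180 degrees), a list of three; "grip": the opening, from 0 (shut) to 1 (fully open). In form: {"translation": [[x, y, z], ...], "turn": [[ax, ay, az], ...], "grip": [grip, ...]}. A call has 1 to 5 rows; each row shifts and turns the commanded pose from where the row before left it, along the tool's axes as they then stand; what a row does not reach is not made up. A row lasts 1/8 s, in which the tool goes at most 62.5 mm and 10.7 degrees, less where a joint would pass 70% of its speed; a pose out of reach is approached as far as the arm can. A call with a number of a shift or a turn outside -1 to 1 is refused whole. A call with a gripper value outside its range is refused whole. The fingers move at their own pace and stop on an object; FORCE is the grip in N (left out, the last holds). Time passes only in rows, so rows that do not move let the fingers close. It gives the time, the measured TCP pose, the force, the opening and the grip force at its end, in the units of the state.
- env.get_obs(): the state, without advancing time (a new reading comes with each control period).
- env.read_camera(name): name is "scene" or "side" or "wrist"; returns a dict with "frame" (384x512x3 uint8, red, green, blue), "z_map" (384x512 float32, m along the optical axis (not along the pixel's ray), 0 where there is no reading), "K" (3x3 intrinsics, pixels), "D" ([k1, k2, p1, p2, k3] as OpenCV has them; the pictures are not rectified), "rvec" (rotation vector, rad) and "tvec" (3), from world to camera coordinates, as OpenCV has them. Camera axes: x right, y down, z forward; pixel columns grow to the right and rows downward; lengths in m; the calibration is good to about 2 mm. A picture is of the moment at which its call begins.
- env.sign_off(): hands the job in; it is judged then, once.
The state is a dict: "time_s": time; "qpos": joint angles; "joint_velocities": joint speeds; "effort": joint torques, N m; "tool_pos": TCP position; "tool_rot": TCP orientation; "force": force on the tool from outside, world axes, zero at the start; "wrist_torque": the same for the moment, N m; "grip_width": finger opening in m; "grasp_force": force on a finger pad.
Only numpy, scipy, OpenCV 4.12 (cv2) and the standard library are available. Lean on these libraries where they do the work, as an engineer would, in place of code of your own. Each camera call takes 0.05 s, during which the arm holds its last target. There are 200 camera calls.

## Working session

There is one attempt and no reset: what is moved stays moved. The work goes in short steps, Python scripts to look and compute and a shell command to move; the robot and the scene stay as the last step left them, time stands still between calls to the robot, and variables do not carry over. Pictures are saved under pics/ and viewed, at most 10 in all, crops included, and the job is handed in when it is done.

```bash
mkdir -p pics; ls
cat > h.py <<'E'
import numpy as np, cv2
from cell import env
def cam(n):
    c=env.read_camera(n); np.savez(f'pics/{n}.npz',**c); cv2.imwrite(f'pics/{n}.png',c['frame'][:,:,::-1]); return c
def cast(c,uv,z):
    R=cv2.Rodrigues(np.array(c['rvec'],float))[0]; t=np.array(c['tvec'],float).ravel()
    p=cv2.undistortPoints(np.array(uv,float).reshape(-1,1,2),c['K'],c['D']).reshape(-1,2)
    d=np.c_[p,np.ones(len(p))]@R; o=-R.T@t
    return o+d*((z-o[2])/d[:,2])[:,None]
def cloud(c):
    h,w=c['z_map'].shape; v,u=np.mgrid[:h,:w]
    R=cv2.Rodrigues(np.array(c['rvec'],float))[0]; t=np.array(c['tvec'],float).ravel()
    p=cv2.undistortPoints(np.c_[u.ravel(),v.ravel()].astype(float).reshape(-1,1,2),c['K'],c['D']).reshape(-1,2)
    P=(np.c_[p,np.ones(len(p))]*c['z_map'].reshape(-1,1)-t)@R
    return P.reshape(h,w,3)
E
python3 - <<'E'
from h import *
for n in('scene','side'):
    c=cam(n); print(n,-cv2.Rodrigues(np.array(c['rvec'],float))[0].T@np.array(c['tvec']).ravel())
print(env.get_obs(),env.grip_point_offset)
E
```

```text
pics
scene [1.27004986 0.84476132 0.82937901]
side [-0.08644305  1.00641572  1.08759856]
{'time_s': 0.1, 'qpos': array([67.32779304, 18.4353313 , -4.01415765, 83.16790832,  1.29347103,
       78.54135186, -3.25945689]), 'joint_velocities': array([-0.08615028, -0.02626057, -0.102039  , -0.1110463 ,  0.05043326,
        0.06405508,  0.02262184]), 'effort': array([-4.43778554e-04, -4.92571199e+01, -4.05694647e-01, -3.13398707e+01,
       -6.41146721e-02,  3.95422324e-02,  5.47267950e-05]), 'tool_pos': array([ 0.25873023, -0.59574334,  0.22156485]), 'tool_rot': array([-1.79900550e+02,  4.42003680e-03,  2.34807397e+01]), 'force': array([ 0.49001379,  0.0436376 , -0.91465716]), 'wrist_torque': array([ 0.00952239,  0.04880971, -0.03189831]), 'grasp_force': 0.0, 'grip_width': 0.08699613493551601} 0.0187
```

View pics/scene.png

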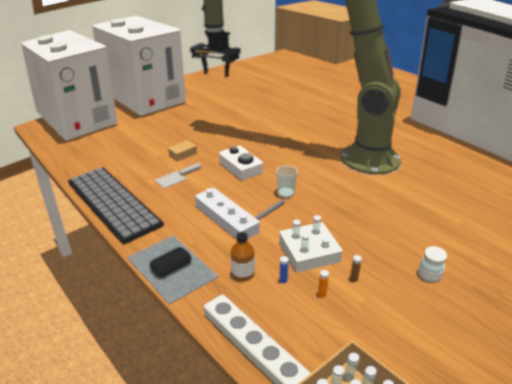

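View pics/side.png

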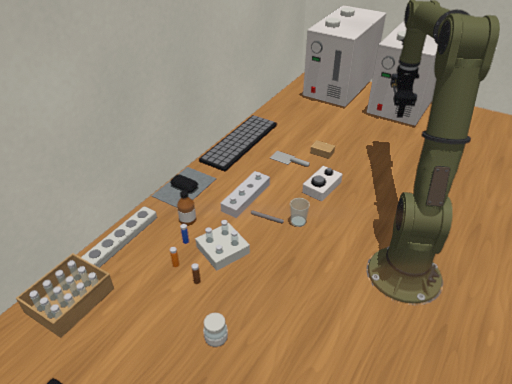

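The rack is near (310,245) in the scene view and (222,245) in the side view. The tray is at (227,212) / (246,193), and the console at (241,162) / (322,182). I'll enlarge both to see the details.

Run:
```python
from h import *
a=cv2.imread('pics/scene.png')[140:280,185:355]; b=cv2.imread('pics/side.png')[155:275,185:350]
r=lambda i:cv2.resize(i,None,fx=4,fy=4,interpolation=3)
cv2.imwrite('pics/a.png',r(a));cv2.imwrite('pics/b.png',r(b))
for n in('scene','side'):
    c=dict(np.load(f'pics/{n}.npz')); P=cloud(c)
    # heights: cluster points by z-slice in low-saturation bright pixels
    hsv=cv2.cvtColor(c['frame'],cv2.COLOR_RGB2HSV)
    for lo,hi in((.034,.052),(.055,.075),(.082,.1)):
        m=((P[...,2]>lo)&(P[...,2]<hi)&(hsv[...,1]<80)&(np.hypot(P[...,0],P[...,1])<.95)&(P[...,0]>.2)&(c['z_map']>0)).astype(np.uint8)
        k,l,s,ce=cv2.connectedComponentsWithStats(m)
        for i in range(1,k):
            if s[i,4]>8: print(n,lo,s[i,4],ce[i].round(1),np.median(P[l==i],0).round(3))
```

```text
scene 0.034 59 [176.3  97.7] [ 0.28  -0.89   0.043]
scene 0.034 464 [239.8 159.9] [ 0.429 -0.242  0.047]
scene 0.034 70 [286.  185.9] [ 0.417 -0.018  0.044]
scene 0.034 1073 [227.  210.1] [ 0.635 -0.041  0.042]
scene 0.034 1315 [310.3 243.6] [0.557 0.227 0.041]
scene 0.034 402 [169. 258.] [0.873 0.023 0.037]
scene 0.034 169 [431.3 268. ] [0.398 0.504 0.044]
scene 0.034 110 [242.6 268.1] [0.758 0.185 0.043]
scene 0.034 1295 [238.7 321.7] [0.865 0.303 0.036]
scene 0.034 20 [356. 355.] [0.745 0.545 0.045]
scene 0.034 16 [371.2 366. ] [0.745 0.581 0.047]
scene 0.055 76 [175.4  93.2] [ 0.281 -0.889  0.066]
scene 0.055 43 [234.2 149. ] [ 0.406 -0.295  0.06 ]
scene 0.055 136 [245.5 157.3] [ 0.418 -0.218  0.064]
scene 0.055 79 [286.9 171.5] [ 0.373 -0.06   0.068]
scene 0.055 90 [286.  180.3] [ 0.417 -0.018  0.066]
scene 0.055 31 [209.6 190.7] [ 0.627 -0.134  0.062]
scene 0.055 32 [231.2 207.1] [ 0.631 -0.024  0.062]
scene 0.055 38 [243.2 216.1] [0.633 0.033 0.062]
scene 0.055 47 [315.7 226.7] [0.516 0.204 0.065]
scene 0.055 43 [295.8 230.9] [0.571 0.182 0.065]
scene 0.055 39 [324.9 239.7] [0
[... 1644 characters left out ...]
] [0.672 0.251 0.071]
side 0.055 30 [224.6 228.7] [0.557 0.18  0.066]
side 0.055 29 [209.5 236.2] [0.579 0.236 0.067]
side 0.055 30 [234.3 239.2] [0.501 0.203 0.066]
side 0.055 28 [218.8 246.8] [0.53  0.253 0.061]
side 0.055 19 [173.3 250.1] [0.636 0.349 0.072]
side 0.055 23 [195.1 267.6] [0.533 0.367 0.072]
side 0.055 25 [ 94.3 278.8] [0.765 0.553 0.065]
side 0.055 162 [215.7 325.3] [0.362 0.496 0.073]
side 0.055 18 [207.1 321.4] [0.39  0.501 0.074]
side 0.082 59 [412.7 108.6] [ 0.256 -0.891  0.092]
side 0.082 52 [299.3 204.2] [ 0.394 -0.037  0.085]
side 0.082 29 [224.3 222.4] [0.561 0.175 0.089]
side 0.082 32 [208.5 229.8] [0.584 0.23  0.088]
side 0.082 30 [234.4 232.8] [0.506 0.197 0.089]
```

View pics/a.png

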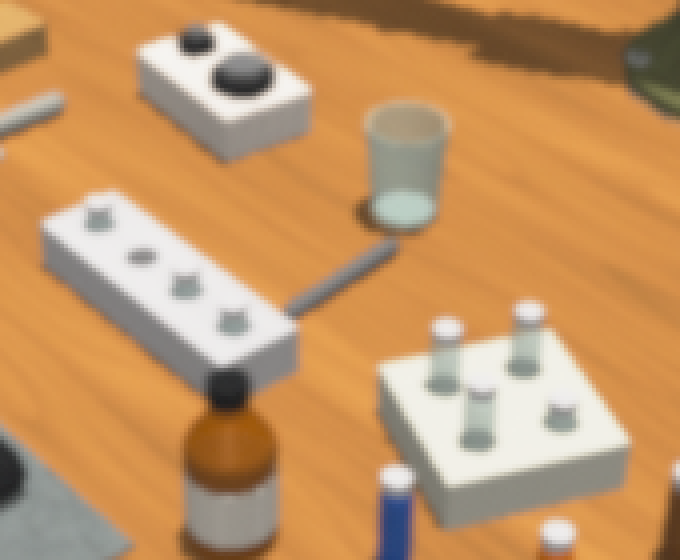

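View pics/b.png

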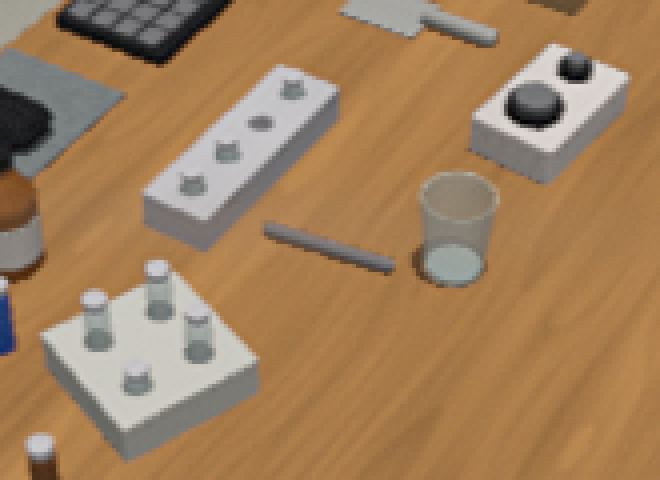

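The short vial is at about (0.531, 0.254), and the parallelogram of the three tall vials predicts (0.5315, 0.2545). The hole is at about (0.628, -0.081), the second slot in the row from the far (-y) end. The big button is at about (0.41, -0.22). I'll move high with the fingers shut.

```bash
python3 -m creep '{"translation":[[0.53,-0.31,0],[0.53,-0.31,0],[0.53,-0.31,0],[0.53,-0.31,0],[0.53,-0.31,0]],"turn":[[0,0,0],[0,0,0],[0,0,0],[0,0,0],[0,0,0]],"grip":[0,0,0,0,0]}'
python3 -m creep '{"translation":[[0.53,-0.31,0],[0.53,-0.31,0],[0.53,-0.31,0],[0.53,-0.31,0],[0.53,-0.31,0]],"turn":[[0,0,0],[0,0,0],[0,0,0],[0,0,0],[0,0,0]],"grip":[0,0,0,0,0]}'
```

```text
time_s: 0.72
tool_pos: [0.4046, -0.3964, 0.2222]
tool_rot: [-180.0, 0.0, 23.5]
force: [0.3, -0.5, -0.3]
grip_width: 0.0448
grasp_force: 0.0
time_s: 1.35
tool_pos: [0.5495, -0.1985, 0.2222]
tool_rot: [-180.0, 0.0, 23.5]
force: [0.8, -0.6, -0.7]
grip_width: 0.0016
grasp_force: 0.0
```

```bash
cat > go.py <<'E'
import sys
from h import *
from scipy.spatial.transform import Rotation as Ro
o=env.get_obs(); R=Ro.from_euler('xyz',o['tool_rot'],degrees=True)
d=np.array([float(x) for x in sys.argv[1:4]])-o['tool_pos']
print(o['time_s'],o['tool_pos'].round(4),o['tool_rot'].round(2),o['force'].round(1),'units',(R.inv().apply(d)/.08).round(3))
E
python3 go.py .531 .254 .22
```

```text
1.35 [ 0.5495 -0.1985  0.2222] [-1.7999e+02  3.0000e-02  2.3470e+01] [ 0.8 -0.6 -0.7] units [ 2.04  -5.28   0.027]
```

```bash
python3 -m creep '{"translation":[[0.204,-0.528,0],[0.204,-0.528,0],[0.204,-0.528,0],[0.204,-0.528,0],[0.204,-0.528,0]],"turn":[[0,0,0],[0,0,0],[0,0,0],[0,0,0],[0,0,0]],"grip":[0,0,0,0,0]}' >/dev/null
python3 -m creep '{"translation":[[0.204,-0.528,0],[0.204,-0.528,0],[0.204,-0.528,0],[0.204,-0.528,0],[0.204,-0.528,0]],"turn":[[0,0,0],[0,0,0],[0,0,0],[0,0,0],[0,0,0]],"grip":[0,0,0,0,0]}'
python3 - <<'E'
from h import *
c=cam('wrist'); P=cloud(c); hsv=cv2.cvtColor(c['frame'],cv2.COLOR_RGB2HSV)
for lo,hi in((.056,.067),(.084,.096)):
    m=((P[...,2]>lo)&(P[...,2]<hi)&(hsv[...,1]<60)&(c['z_map']>0)).astype(np.uint8)
    k,l,s,ce=cv2.connectedComponentsWithStats(m)
    for i in range(1,k):
        if s[i,4]>60: print(lo,s[i],ce[i].round(1),P[l==i].mean(0).round(4))
E
python3 go.py .531 .254 .091
```

```text
time_s: 2.6
tool_pos: [0.5301, 0.2537, 0.2221]
tool_rot: [180.0, 0.0, 23.5]
force: [0.1, 0.9, 0.8]
grip_width: 0.0004
grasp_force: 0.0
0.056 [403   0  37  48 251] [412.4  27.9] [0.719  0.1765 0.0601]
0.056 [476 163  22  20 327] [486.6 172.9] [0.6304 0.0315 0.0607]
0.056 [248 164  19  19 284] [257.1 173.1] [0.5336 0.2548 0.0605]
0.056 [327 165  17  18  64] [332.7 170.4] [0.5677 0.1837 0.0615]
0.056 [  0 194  30  44 290] [ 19.1 211.4] [0.392  0.4766 0.0626]
0.056 [286 202  19  15  68] [293.2 205.7] [0.5163 0.205  0.0617]
0.084 [293 127  22  22 377] [303.7 137.4] [0.5878 0.2315 0.0898]
0.084 [334 172  22  20 332] [344.8 181.6] [0.5654 0.1767 0.0896]
0.084 [289 211  20  21 316] [298.6 221.4] [0.5108 0.1999 0.0895]
2.65 [0.5276 0.2619 0.2223] [-1.7966e+02 -7.0000e-02  2.3940e+01] [-1.   4.4  0.7] units [-0.004  0.116  1.641]
```

View pics/wrist.png

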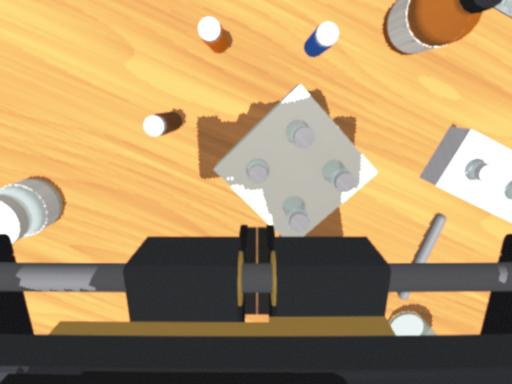

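The wrist view shows the short vial's cap at (257,173), with the three tall ones around it. It measures (0.533, 0.255, 0.061), which agrees with the first estimate. I'll let the arm settle, then descend.

```bash
python3 -m creep '{"translation":[[0,0,0],[0,0,0.3],[0,0,0.4],[0,0,0.3],[0,0,0]],"turn":[[0,0,0],[0,0,0],[0,0,0],[0,0,0],[0,0,0]],"grip":[0,0,0,0,0]}'
python3 go.py .5325 .2545 .091
```

```text
time_s: 3.28
tool_pos: [0.5295, 0.2499, 0.1403]
tool_rot: [180.0, 0.3, 23.4]
force: [-0.6, 0.7, 0.4]
grip_width: 0.0005
grasp_force: 0.0
3.275 [0.5295 0.2499 0.1403] [179.95   0.28  23.35] [-0.6  0.7  0.4] units [ 0.06  -0.038  0.616]
```

```bash
python3 -m creep '{"translation":[[0.03,-0.02,0.2],[0.03,-0.02,0.2],[0,0,0.2],[0,0,0],[0,0,0]],"turn":[[0,0,0],[0,0,0],[0,0,0],[0,0,0],[0,0,0]],"grip":[0,0,0,0,0]}'
python3 go.py .5325 .2545 .091
```

```text
time_s: 3.9
tool_pos: [0.5337, 0.2577, 0.0947]
tool_rot: [-180.0, -0.0, 23.5]
force: [0.3, -0.6, 0.6]
grip_width: 0.0005
grasp_force: 0.0
3.9 [0.5337 0.2577 0.0947] [-1.800e+02 -1.000e-02  2.349e+01] [ 0.3 -0.6  0.6] units [-0.03   0.03   0.046]
```

```bash
Z='x'; python3 -m creep '{"translation":[[-0.03,0.03,0.04],[0,0,0],[0,0,0],[0,0,0],[0,0,0]],"turn":[[0,0,0],[0,0,0],[0,0,0],[0,0,0],[0,0,0]],"grip":[0,0,0,0,0]}'
python3 go.py .5325 .2545 .091
python3 -m creep '{"translation":[[0,0,0],[0,0,0],[0,0,0],[0,0,0],[0,0,0]],"turn":[[0,0,0],[0,0,0],[0,0,0],[0,0,0],[0,0,0]],"grip":[0,0,0,0,0]}' >/dev/null
python3 -m creep '{"translation":[[0,0,0],[0,0,0],[0,0,0],[0,0,0],[0,0,0]],"turn":[[0,0,0],[0,0,0],[0,0,0],[0,0,0],[0,0,0]],"grip":[0,0,0,0,0]}' >/dev/null
python3 -m creep '{"translation":[[0,0,0],[0,0,0],[0,0,0],[0,0,0],[0,0,0]],"turn":[[0,0,0],[0,0,0],[0,0,0],[0,0,0],[0,0,0]],"grip":[0,0,0,0,0]}'
python3 go.py .5325 .2545 .22
```

```text
time_s: 4.53
tool_pos: [0.5324, 0.2543, 0.0914]
tool_rot: [180.0, -0.0, 23.5]
force: [0.5, -0.5, -0.1]
grip_width: 0.0004
grasp_force: 0.0
4.525 [0.5324 0.2543 0.0914] [ 1.800e+02 -1.000e-02  2.348e+01] [ 0.5 -0.5 -0.1] units [ 0.002 -0.001  0.005]
time_s: 6.4
tool_pos: [0.5323, 0.2543, 0.0913]
tool_rot: [180.0, 0.0, 23.5]
force: [0.6, -1.0, -0.5]
grip_width: 0.0002
grasp_force: 0.0
6.4 [0.5323 0.2543 0.0913] [180.     0.    23.48] [ 0.6 -1.  -0.5] units [ 3.000e-03 -1.000e-03 -1.609e+00]
```

```bash
python3 -m creep '{"translation":[[0,0,-0.32],[0,0,-0.32],[0,0,-0.32],[0,0,-0.32],[0,0,-0.32]],"turn":[[0,0,0],[0,0,0],[0,0,0],[0,0,0],[0,0,0]],"grip":[0,0,0,0,0]}' >/dev/null
python3 -m creep '{"translation":[[-0.057,0.432,0],[-0.057,0.432,0],[-0.057,0.432,0],[-0.057,0.432,0],[-0.057,0.432,0]],"turn":[[0,0,0],[0,0,0],[0,0,0],[0,0,0],[0,0,0]],"grip":[0,0,0,0,0]}' >/dev/null
python3 -m creep '{"translation":[[-0.057,0.432,0],[-0.057,0.432,0],[-0.057,0.432,0],[-0.057,0.432,0],[-0.057,0.432,0]],"turn":[[0,0,0],[0,0,0],[0,0,0],[0,0,0],[0,0,0]],"grip":[0,0,0,0,0]}' >/dev/null
python3 -m creep '{"translation":[[0,0,0],[0,0,0],[0,0,0],[0,0,0],[0,0,0]],"turn":[[0,0,0],[0,0,0],[0,0,0],[0,0,0],[0,0,0]],"grip":[0,0,0,0,0]}'
python3 - <<'E'
from h import *
c=cam('wrist'); P=cloud(c); hsv=cv2.cvtColor(c['frame'],cv2.COLOR_RGB2HSV); X=P[...,0];Y=P[...,1]
near=(abs(X-.628)<.06)&(abs(Y+.05)<.15)&(c['z_map']>0)
for nm,m in(('caps',near&(P[...,2]>.056)&(P[...,2]<.067)),('hole',near&(P[...,2]>.005)&(P[...,2]<.036)),('tray',near&(abs(P[...,2]-.04)<.004)),('btn',(abs(P[...,2]-.065)<.006)&(X<.46)&(Y<-.18)&(c['z_map']>0))):
    k,l,s,ce=cv2.connectedComponentsWithStats(m.astype(np.uint8))
    for i in range(1,k):
        if s[i,4]>60: print(nm,s[i],ce[i].round(1),P[l==i].mean(0).round(4))
E
python3 go.py .628 -.081 .07
```

```text
time_s: 8.9
tool_pos: [0.6282, -0.0802, 0.2195]
tool_rot: [180.0, -0.0, 23.5]
force: [0.0, -0.6, -0.4]
grip_width: 0.0004
grasp_force: 0.0
caps [148 122  21  21 320] [157.6 131.8] [0.6316 0.0297 0.0607]
caps [200 145  19  20 295] [209.  154.8] [ 0.6304 -0.0261  0.0608]
caps [297 188  19  19 273] [306.2 197.3] [ 0.6289 -0.1371  0.0606]
hole [150  87 191  89 543] [244.4 129.6] [ 0.6643 -0.051   0.021 ]
hole [248 161  22  22 370] [258.5 171.6] [ 0.6259 -0.0835  0.0191]
tray [  126    86   217   143 11545] [230.9 158.7] [ 0.631  -0.0495  0.0398]
8.95 [ 0.6282 -0.0804  0.2194] [179.99  -0.    23.52] [-0.1 -0.   0.7] units [-0.005  0.006  1.868]
```

View pics/wrist.png

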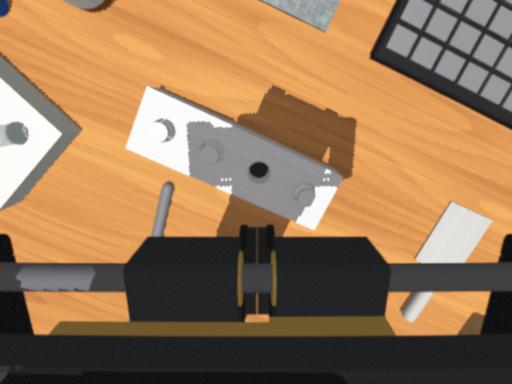

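The hole is at (258,171), between caps at (209,155) and (306,197). Their midpoint gives (0.6297, -0.0816). Descending and holding.

```bash
python3 -m creep '{"translation":[[0.01,0.02,0.4],[0,0,0.5],[0,0,0.45],[0,0,0.3],[0,0,0.2]],"turn":[[0,0,0],[0,0,0],[0,0,0],[0,0,0],[0,0,0]],"grip":[0,0,0,0,0]}' >/dev/null
python3 -m creep '{"translation":[[0,0,0],[0,0,0],[0,0,0],[0,0,0],[0,0,0]],"turn":[[0,0,0],[0,0,0],[0,0,0],[0,0,0],[0,0,0]],"grip":[0,0,0,0,0]}'
python3 go.py .6296 -.0815 .07
```

```text
time_s: 10.2
tool_pos: [0.6298, -0.0821, 0.0717]
tool_rot: [180.0, -0.0, 23.5]
force: [0.2, 0.6, -1.2]
grip_width: 0.0005
grasp_force: 0.0
10.2 [ 0.6298 -0.0821  0.0717] [ 1.7997e+02 -2.0000e-02  2.3480e+01] [ 0.2  0.6 -1.2] units [ 0.001 -0.007  0.022]
```

```bash
python3 -m creep '{"translation":[[0,0,0.01],[0,0,0],[0,0,0],[0,0,0],[0,0,0]],"turn":[[0,0,0],[0,0,0],[0,0,0],[0,0,0],[0,0,0]],"grip":[0,0,0,0,0]}' >/dev/null
python3 -m creep '{"translation":[[0,0,0],[0,0,0],[0,0,0],[0,0,0],[0,0,0]],"turn":[[0,0,0],[0,0,0],[0,0,0],[0,0,0],[0,0,0]],"grip":[0,0,0,0,0]}' >/dev/null
python3 -m creep '{"translation":[[0,0,0],[0,0,0],[0,0,0],[0,0,0],[0,0,0]],"turn":[[0,0,0],[0,0,0],[0,0,0],[0,0,0],[0,0,0]],"grip":[0,0,0,0,0]}'
python3 -m creep '{"translation":[[0,0,-0.37],[0,0,-0.37],[0,0,-0.37],[0,0,-0.37],[0,0,-0.37]],"turn":[[0,0,0],[0,0,0],[0,0,0],[0,0,0],[0,0,0]],"grip":[0,0,0,0,0]}' >/dev/null
python3 -m creep '{"translation":[[-0.318,0.05,0],[-0.318,0.05,0],[-0.318,0.05,0],[-0.318,0.05,0],[-0.318,0.05,0]],"turn":[[0,0,0],[0,0,0],[0,0,0],[0,0,0],[0,0,0]],"grip":[0,0,0,0,0]}' >/dev/null
python3 -m creep '{"translation":[[-0.318,0.05,0],[-0.318,0.05,0],[-0.318,0.05,0],[-0.318,0.05,0],[-0.318,0.05,0]],"turn":[[0,0,0],[0,0,0],[0,0,0],[0,0,0],[0,0,0]],"grip":[0,0,0,0,0]}' >/dev/null
python3 -m creep '{"translation":[[0,0,0],[0,0,0],[0,0,0],[0,0,0],[0,0,0]],"turn":[[0,0,0],[0,0,0],[0,0,0],[0,0,0],[0,0,0]],"grip":[0,0,0,0,0]}'
python3 - <<'E'
from h import *
c=cam('wrist'); P=cloud(c); X=P[...,0];Y=P[...,1]
m=(abs(P[...,2]-.065)<.008)&(X<.5)&(Y<-.15)&(c['z_map']>0)
k,l,s,ce=cv2.connectedComponentsWithStats(m.astype(np.uint8))
for i in range(1,k):
    if s[i,4]>60: print(s[i],ce[i].round(1),P[l==i].mean(0).round(4),np.percentile(P[l==i][:,2],95).round(4))
E
python3 go.py .412 -.22 .08
```

```text
time_s: 12.08
tool_pos: [0.6296, -0.082, 0.0706]
tool_rot: [180.0, 0.0, 23.5]
force: [-0.8, 1.0, 1.0]
grip_width: 0.0009
grasp_force: 0.0
time_s: 14.58
tool_pos: [0.4124, -0.2197, 0.2185]
tool_rot: [-180.0, 0.0, 23.5]
force: [-0.1, 1.0, -0.2]
grip_width: 0.0002
grasp_force: 0.0
[ 239  153   52   52 1507] [263.5 179.5] [ 0.414  -0.2265  0.0649] 0.0678
[308 197  31  30 465] [324.1 212.5] [ 0.4061 -0.3008  0.0626] 0.0676
14.625 [ 0.4124 -0.2198  0.2185] [-179.99    0.     23.51] [-0.6 -0.1  0.3] units [-5.000e-03  1.000e-03  1.731e+00]
```

View pics/wrist.png

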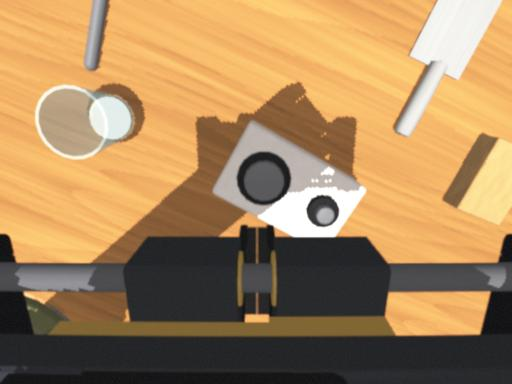

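The big button is at (263,179), giving (0.414, -0.2265). The small one at (324,212) is 74.7 mm away, as specified. Descending to just above the big button.

```bash
python3 -m creep '{"translation":[[-0.015,0.084,0.4],[0,0,0.5],[0,0,0.4],[0,0,0.3],[0,0,0.15]],"turn":[[0,0,0],[0,0,0],[0,0,0],[0,0,0],[0,0,0]],"grip":[0,0,0,0,0]}' >/dev/null
python3 -m creep '{"translation":[[0,0,0],[0,0,0],[0,0,0],[0,0,0],[0,0,0]],"turn":[[0,0,0],[0,0,0],[0,0,0],[0,0,0],[0,0,0]],"grip":[0,0,0,0,0]}'
python3 go.py .414 -.2265 .0605
```

```text
time_s: 15.88
tool_pos: [0.4139, -0.2268, 0.0789]
tool_rot: [180.0, -0.0, 23.5]
force: [-0.4, 0.2, -0.4]
grip_width: 0.0006
grasp_force: 0.0
15.875 [ 0.4139 -0.2268  0.0789] [ 1.7996e+02 -1.0000e-02  2.3480e+01] [-0.4  0.2 -0.4] units [ 0.003 -0.003  0.23 ]
```

```bash
python3 -m creep '{"translation":[[0,0,0.08],[0,0,0.07],[0,0,0.05],[0,0,0.03],[0,0,0]],"turn":[[0,0,0],[0,0,0],[0,0,0],[0,0,0],[0,0,0]],"grip":[0,0,0,0,0]}'
python3 -m creep '{"translation":[[0,0,0],[0,0,0],[0,0,0]],"turn":[[0,0,0],[0,0,0],[0,0,0]],"grip":[0,0,0]}'
python3 go.py .414 -.2265 .0605
```

```text
time_s: 16.5
tool_pos: [0.4137, -0.2266, 0.0613]
tool_rot: [-180.0, 0.0, 23.5]
force: [-4.1, 1.1, 12.3]
grip_width: 0.0005
grasp_force: 6.1
time_s: 16.88
tool_pos: [0.4137, -0.2266, 0.0613]
tool_rot: [-180.0, 0.0, 23.5]
force: [-3.7, 2.5, 12.6]
grip_width: 0.0006
grasp_force: 5.9
16.875 [ 0.4137 -0.2266  0.0613] [-1.800e+02  4.000e-02  2.348e+01] [-3.7  2.5 12.6] units [ 0.004 -0.     0.01 ]
```

12.6 N at z = 0.0613 means the button is on its stop, since 5 N is enough to hold it down. Releasing and retreating.

```bash
python3 -m creep '{"translation":[[0,0,-0.1],[0,0,-0.3],[0,0,-0.5],[0,0,-0.5],[0,0,-0.4]],"turn":[[0,0,0],[0,0,0],[0,0,0],[0,0,0],[0,0,0]],"grip":[0,0,0,0,0]}' >/dev/null
python3 -m creep '{"translation":[[0,0,0],[0,0,0],[0,0,0],[0,0,0],[0,0,0]],"turn":[[0,0,0],[0,0,0],[0,0,0],[0,0,0],[0,0,0]],"grip":[0,0,0,0,0]}'
python3 - <<'E'
from h import *
c=cam('wrist'); P=cloud(c)
print(np.percentile(P[165:192,250:277,2],[50,95]))
print(env.sign_off())
E
```

```text
time_s: 18.12
tool_pos: [0.4135, -0.2265, 0.2036]
tool_rot: [-180.0, 0.0, 23.5]
force: [0.3, 0.2, 0.8]
grip_width: 0.0003
grasp_force: 0.0
[0.06668661 0.06792278]
the job is handed in; nothing more can be done
None
```

I pointed at the short vial and then at the empty tray hole, about 2 s each at 3 cm. I then pressed the big button to its stop, and it sprang back when released. The job was handed in at about 18 s with the robot touching nothing.

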